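Prop the keeper and free the turned knob

TASK

A freshly turned wooden knob is held on the sloping finishing stand by a sprung keeper that slides shut again as soon as it is let go. Push the loose wooden wedge up the slope into the slot between the aluminium cheek and the red plate until it is fully home and the keeper stays back by itself, let go of it, then lift the knob out and stand it on its base in the tray, beside the knob already there, without dropping it. Leave the wedge in the slot with the keeper propped open, and do not disturb the other things on the bench.

Things in the scene. Friction and masses are not known exactly. Their poses are not given: they have to be found in the camera images.
- slot (a point): Inner end of the wedge slot, on the board's surface, where the fixed stop (12 mm high) meets the fixed aluminium cheek. Axes: x up the slope (the way the wedge is pushed), y left across the slope, z square out of the board. The slot lies over the board from here toward -x, open above and at its lower end; the board ends at x = -139 mm, with free space beyond.
- keeper (a joint): How far the keeper (red plate and brass bar) has slid to the left (+y of the slot), m: 0 shut, hard stop 0.020. A spring pushes it shut with 4 N at 0, 7 N at 0.012. Shut, its bar overlaps the rim of the knob's base by 7 mm; from 0.010 on the knob is free. The wedge fully home holds it at 0.012.
- wedge_grip (a point): Loose dark-brown wooden wedge with a yellow end, 108 mm long, 34 mm high, lying on the bench. This point: centre of its thick end, 20 mm from the yellow end, 17 mm above its underside. x points to the thin nose (88 mm ahead), y left, z up. It is 21 mm wide (y = -10.5 to 10.5 mm) for 62 mm from the yellow end, then the left face tapers to a nose 6 mm wide.
- wedge_nose (a point): Bottom edge of the wedge's nose, on its right face (axes as wedge_grip), which is straight along the whole length and goes against the cheek. The nose is 6 mm wide. Home, it touches the stop at the slot point. Driving it takes some 4 to 10 N, and more against the stop.
- wedge: The wedge itself; origin at the centre of its length, on its underside.
- seat (a point): Where the knob sits on the stand: centre of the seat on the board's surface, axes as the slot's. Dark wooden fences 9 mm high surround it. It lies 6 mm up the slope from the slot point and 53 mm to its right.
- knob_mid (a point): Pale wooden turned knob in the seat: the point on its axis half-way up its height, 35 mm above its base. Round, 70 mm high in all: a base 60 mm in diameter and 12 mm thick, then a straight stem 28 mm in diameter from 18 to 62 mm above the base, and a small dome. z is its axis, base to top; in the seat it stands square to the sloping board.
- knob: The pale turned knob; origin at the centre of its base.
- tray: Open wooden tray fixed to the bench, 190 mm (x) by 125 mm (y), 28 mm high, walls 6 mm, its floor 6 mm above the bench, blue lining. Origin under its centre; x along its length. The free place is its half on the -x side, toward the robot (centre of it at x = -45 mm).
- knob_done: Finished knob of the same shape and size as the other, darker wood, standing in the half of the tray on the +x side. Origin at the centre of its base. To be left where it is.
- wax_tin: Orange jar with steel lid, 64 mm in diameter, 50 mm high. Leave alone. Origin at the centre of its underside.
- sanding_block: Cork sanding block 70 x 40 x 30 mm. Leave alone. Origin at the centre of its underside.
- blank: Square wooden blank 50 x 50 mm standing 160 mm high. Leave alone. Origin at the centre of its underside.
- mallet: Wooden mallet, lying, head 90 mm wide, handle toward its -x, 64 mm high. Leave alone. Origin on the bench below it.
- gouge: Turning tool with a wooden handle, 260 mm long, lying along its x. Leave alone.
- chuck_key: Steel T-shaped chuck key, 75 mm, lying. Leave alone.
- stand: Green fixed desk, 200 mm wide (y), with a plywood board sloping up at 25 deg away from the robot. Origin on the bench; the board's surface is 110 mm above it there. On the board: the seat with the knob, and left of it the wedge slot with the sprung keeper (brass bar and red plate). The keeper's bar is 14 mm wide, 13 to 20 mm above the board.
- slot_mouth (a point): Lower end of the slot's fixed right wall (the cheek, y = 0, 26 mm high): on the board, 62 mm down the slope from the slot point, same axes. Below it the cheek flares outward 3 mm over 9 mm. The left wall is the sprung red plate, 27 mm high: shut, its inner face is at y = 9 mm; its lip flares outward 5 mm over the 9 mm below this point.
Things that resemble listed ones, but are neither listed nor needed, are in the scene too. Of the things that look like the wedge, the largest one is meant.

How it is judged (in metres and radians):
On the way, in this order (a step that is already met when the one before it is completed fails the run):
1. the wedge alone holds the keeper back at least 10 mm, the robot touching neither (value of joint keeper above 0.01 m and contact force between wedge and anything else above 1 N and x of wedge_nose in the frame of slot above -0.015 m and contact force between each of the arm, the fingers and wedge below 0.1 N and contact force between each of the arm, the fingers and stand below 0.1 N), for 0.3 s.
2. the knob is lifted clear of its seat with the keeper still propped (value of joint keeper above 0.01 m and z of knob in the frame of seat above 0.03 m), for 0.05 s.
At the end, for the whole second after the job is handed in: The knob stands on its base (within 6 degrees of upright) on the floor of the tray, at rest and released; the other knob still stands; the wedge is home in the slot (nose within 15 mm of the stop), at rest, and holds the keeper at least 10 mm back (x of knob in the frame of tray between -0.08 and 0.08 m and y of knob in the frame of tray between -0.045 and 0.045 m and z of knob in the frame of tray below 0.01 m and angle between each of knob, knob_done's own z axis and vertical below 0.1 rad and linear speed of each of knob, wedge below 0.02 m/s and value of joint keeper above 0.01 m and x of wedge_nose in the frame of slot above -0.015 m); the robot touches nothing.
It fails at once if the knob is pulled from its seat while the keeper is shut (value of joint keeper below 0.004 m and z of knob in the frame of seat above 0.015 m).
It fails at once if the knob is dropped (falls faster than 0.5 m/s out of the fingers) (contact force between the fingers and knob below 0.05 N and linear speed of knob above 0.5 m/s).
It fails at once if the finished knob or another thing on the bench is moved more than 20 mm (distance of any of knob_done, wax_tin, sanding_block, blank, mallet, gouge, chuck_key from where it was at the start of the episode above 0.02 m).
It also fails if it takes over 56 s, if anything falls off the work surface, if the arm or the gripper's body presses on something with over 40 N, if the wrist force passes 120 N, or if a joint passes its speed limit or range.

ROBOT

A 6-joint arm with a two-finger parallel gripper is mounted at the origin on the work surface. World frame = base frame: x ahead of the robot, y to its left, z up, the work surface at z = 0. Lengths are in m, angles in degrees, forces in N, time in s.
With the tool pointing down it reaches from about 0.4 to 0.825 m from the base axis. Payload 7 kg.
Tool frame: the origin (TCP) lies at the very end of the fingers, on their centre line; the grasp point (between the pads) lies 19 mm behind it (ctrl.hold_point_z is the distance from the TCP to the grasp point, in m); z points along the fingers, y is the line along which they close (so a half turn about z gives the same grasp; the last joint's range is limited). The gripper opens to 88 mm and grips with 3 to 60 N. Pads are 19 mm wide; open, the fingers measure 130 mm over their backs; the gripper's body (78 mm by 193 mm) begins 47 mm behind the grasp point.
Start: joints at [83.085, 20.546, 0.682, 0, -70.136, -16.507], TCP at [0.268, 0.619, 0.227] pointing down, gripper open.
Joint ranges: [-176.03, 176.03], [-82.01, 121.73], [-58.28, 71.71], [-173.87, 95.51], [-174.79, -0.11], [-173.66, 173.66]. Speed limits (degrees/s): [136.94, 136.94, 172.46, 180, 180, 180].

INTERFACE

Orientations are given as [roll, pitch, yaw] about the fixed x, y, z axes, in that order (R = Rz(yaw) Ry(pitch) Rx(roll)).
In Python, from plant import sensors, viewer, workorder, ctrl gives the robot as it stands.
- The arm moves only by the shell command python3 -m pendant 'ROWS'. ROWS is JSON, a list of rows, each a list of 3 entries, a list of its own where there are three numbers: the opening, from -1 (shut) to 1 (fully open), so that 0 is half open, then the shift along the tool's x, y, z in m, then the turn, a rotation vector about the tool's x, y, z in degrees. A call has 1 to 10 rows; each row is the pose to reach, as a shift and turn from the pose commanded when the call began, along the tool's axes at that moment; what a row does not reach only later rows make up. A row lasts 1/12 s, in which the tool goes at most 41.7 mm and 7.16 degrees, less where a joint would pass 70% of its speed; a pose out of reach is approached as far as the arm can. A call with a gripper value outside its range is refused whole. The fingers move at their own pace and stop on an object; the grip force is fixed at half the most. Time passes only in rows, so rows that repeat a pose let the fingers close. It gives the time, the measured TCP pose, the force, the opening and the grip force at its end, in the units of the state.
- sensors.get_obs(): the state, without advancing time (a new reading comes with each control period).
- viewer.snapshot(name): name is "scene" or "top" or "wrist"; returns the picture (480x640x3 uint8, red, green, blue); there is no depth.
- viewer.camera_params(name): a dict with "fx", "fy", "cx", "cy" (pixels), "extrinsics" (4x4, takes a point from world to camera coordinates). Camera axes: x right, y up, looking along -z (the intrinsics and any distortion apply to the point x, -y, -z); pixel columns grow to the right and rows downward; lengths in m; the calibration is good to about 2 mm. A picture is of the moment at which its call begins: read the wrist's pose just before it. camera_params takes no time and is no camera call; for the wrist camera it gives the pose at the moment of the call.
- workorder.close_job(): hands the job in; it is judged then, once.
The state is a dict: "clock": time; "joint_pos": joint angles; "qvel": joint speeds; "tau": joint torques, N m; "tool_pos": TCP position; "orientation": TCP orientation; "force": force on the tool from outside, world axes, zero at the start; "moment": the same for the moment, N m; "opening": finger opening in m; "gripper_force": force on a finger pad.
Only numpy, scipy, OpenCV 4.12 (cv2) and the standard library are available. Lean on these libraries where they do the work, as an engineer would, in place of code of your own. Each camera call takes 0.05 s, during which the arm holds its last target. There are 200 camera calls.

## Working session

There is one attempt and no reset: what is moved stays moved. The work goes in short steps, Python scripts to look and compute and a shell command to move; the robot and the scene stay as the last step left them, time stands still between calls to the robot, and variables do not carry over. Pictures are saved under pics/ and viewed, at most 14 in all, crops included, and the job is handed in when it is done.

```bash
mkdir -p pics; ls
python3 - <<'E'
from plant import sensors, viewer, ctrl
import cv2,numpy as np
o=sensors.get_obs(); print(o)
for n in("scene","top"):
    im=viewer.snapshot(n); cv2.imwrite(f"pics/{n}0.png",im[:,:,::-1])
    p=viewer.camera_params(n); print(n,{k:np.round(v,4).tolist() if not isinstance(v,str) else v for k,v in p.items()})
print(ctrl.hold_point_z)
E
```

```text
pics
{'clock': 0.0, 'joint_pos': array([ 8.30842335e+01,  2.05908890e+01,  6.35612215e-01, -2.09717978e-02,
       -7.01362031e+01, -1.65058369e+01]), 'qvel': array([-0.02264956,  0.00535077,  0.01349845,  0.00122395, -0.02153039,
        0.06380817]), 'tau': array([-1.12793503e-03, -5.82697105e+01,  2.93045944e+01,  6.99684396e+00,
        6.78032055e-03, -1.68340212e-04]), 'tool_pos': array([0.26814639, 0.61893166, 0.22564014]), 'orientation': array([ 1.79906688e+02, -7.09064916e-03, -2.34287393e+01]), 'force': array([-0.08292515, -0.3161646 , -0.34835243]), 'moment': array([ 0.03899797,  0.02264522, -0.00078368]), 'gripper_force': 0.0, 'opening': 0.08750255430603539}
scene {'fx': 477.2222, 'fy': 477.2222, 'cx': 319.3709, 'cy': 239.647, 'extrinsics': [[0.8967, 0.4426, 0.0053, -0.4873], [-0.3803, 0.7641, 0.5211, 0.1273], [0.2266, -0.4693, 0.8535, -1.3503], [0.0, 0.0, 0.0, 1.0]]}
top {'fx': 622.7862, 'fy': 622.7862, 'cx': 321.4795, 'cy': 233.0233, 'extrinsics': [[-0.0179, -0.9998, -0.001, 0.0038], [0.997, -0.0179, 0.0747, -0.5497], [-0.0747, 0.0003, 0.9972, -1.9601], [0.0, 0.0, 0.0, 1.0]]}
0.0188
```

View pics/scene0.png

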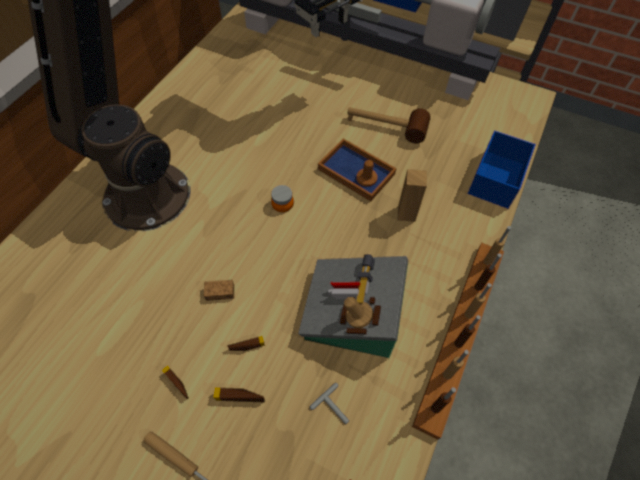

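View pics/top0.png

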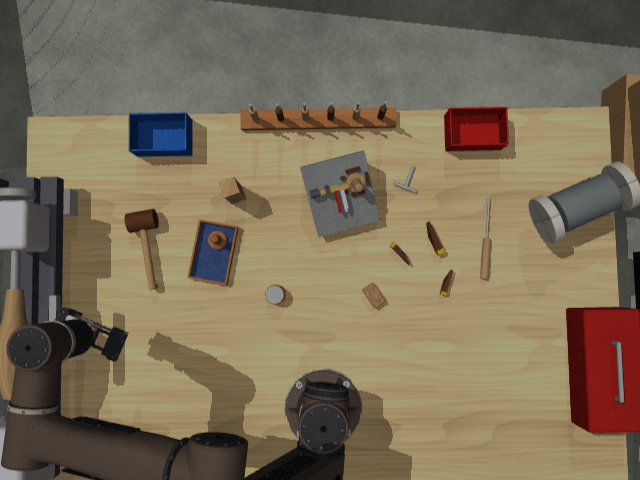

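Top view: three wedge-like pieces at (400,253), (435,240) and (447,283), also seen in scene at (246,344), (238,395) and (175,382). The stand is at (342,193), the seated knob at about (357,183), the tray at (213,252) with the dark knob at (217,240). The piece at (435,240) looks largest, so I'll measure all three and check with a crop.

```bash
cat > h.py <<'E'
import numpy as np, cv2
from plant import sensors, viewer, ctrl
def ray(p,u,v):
    E=np.array(p["extrinsics"]);R=E[:3,:3];c=-R.T@E[:3,3]
    d=R.T@np.array([(u-p["cx"])/p["fx"],-(v-p["cy"])/p["fy"],-1.]);return c,d
def plane(p,u,v,z=0.,n=None,q=None):
    c,d=ray(p,u,v)
    if n is None: n=np.array([0,0,1.]);q=np.array([0,0,z])
    return c+d*(n@(q-c))/(n@d)
def two(p1,a,p2,b):
    c1,d1=ray(p1,*a);c2,d2=ray(p2,*b)
    A=np.stack([d1,-d2],1);s=np.linalg.lstsq(A,c2-c1,rcond=None)[0]
    x,y=c1+d1*s[0],c2+d2*s[1];return (x+y)/2,np.linalg.norm(x-y)
def proj(p,X):
    E=np.array(p["extrinsics"]);q=E[:3,:3]@X+E[:3,3]
    return np.array([p["cx"]-p["fx"]*q[0]/q[2],p["cy"]+p["fy"]*q[1]/q[2]])
def snap(n,name=None):
    p=viewer.camera_params(n);im=viewer.snapshot(n)[:,:,::-1].copy()
    if name:cv2.imwrite(f"pics/{name}.png",im)
    return p,im
def blobs(m,amin=20):
    return [c for c in cv2.findContours(m.astype(np.uint8),cv2.RETR_EXTERNAL,cv2.CHAIN_APPROX_NONE)[0] if cv2.contourArea(c)>=amin]
E
python3 - <<'E'
from h import *
for n in("top","scene"):
    p=viewer.camera_params(n);im=cv2.imread(f"pics/{n}0.png");h=cv2.cvtColor(im,cv2.COLOR_BGR2HSV)
    y=(h[...,0]>20)&(h[...,0]<32)&(h[...,1]>190)&(h[...,2]>120)
    for c in blobs(y,5):
        m=c.reshape(-1,2).mean(0);print(n,"yellow",m,cv2.contourArea(c),plane(p,*m,.034).round(3))
    d=(h[...,2]<95)&(h[...,1]>120)&(h[...,0]<18)
    for c in blobs(d,30):
        r=cv2.minAreaRect(c);print(n,"dark",np.round(r[0]),np.round(r[1]),round(r[2]),plane(p,*r[0],.017).round(3))
im=cv2.imread("pics/top0.png")[140:300,290:500];im2=cv2.imread("pics/scene0.png")[245:415,150:410]
a=cv2.resize(im,(380,290),interpolation=cv2.INTER_CUBIC);b=cv2.resize(im2,(780,300)[:1]+(300,)) if 0 else cv2.resize(im2,(420,290),interpolation=cv2.INTER_CUBIC)
cv2.imwrite("pics/crop1.png",np.hstack([a,b]))
E
```

```text
top yellow [443.18181818 292.81818182] 8.5 [ 0.354 -0.384  0.034]
top yellow [440.2 250.8] 16.5 [ 0.486 -0.379  0.034]
top yellow [392.77777778 244.77777778] 8.5 [ 0.507 -0.23   0.034]
top dark [577. 368.] [ 35. 124.] 6 [ 0.112 -0.8    0.017]
top dark [ 21. 310.] [31.  7.] 85 [0.325 0.946 0.017]
top dark [446. 280.] [ 7. 21.] 16 [ 0.392 -0.399  0.017]
top dark [401. 254.] [22.  6.] 49 [ 0.478 -0.258  0.017]
top dark [220. 242.] [12. 11.] 21 [0.528 0.318 0.017]
top dark [432. 236.] [29.  8.] 63 [ 0.534 -0.358  0.017]
top dark [141. 221.] [21. 33.] 80 [0.599 0.568 0.017]
top dark [358. 193.] [ 3. 14.] 76 [ 0.678 -0.124  0.017]
top dark [353. 170.] [ 4. 14.] 74 [ 0.751 -0.109  0.017]
top dark [467. 142.] [68. 37.] 32 [ 0.834 -0.481  0.017]
top dark [479. 125.] [34. 55.] 89 [ 0.889 -0.519  0.017]
top dark [318. 118.] [ 22. 154.] 89 [ 0.923 -0.001  0.017]
top dark [634. 132.] [101.  11.] 90 [ 0.86  -1.018  0.017]
top dark [613. 118.] [23. 85.] 2 [ 0.905 -0.953  0.017]
scene yellow [216.41666667 391.91666667] 37.0 [ 0.483 -0.381  0.034]
scene yellow [165.4375 368.75  ] 20.0 [ 0.354 -0.388 
[... 1602 characters left out ...]
17 [0.916 1.08  0.017]
scene dark [585.  53.] [54. 13.] 16 [0.998 1.168 0.017]
scene dark [551.  43.] [13. 13.] 18 [0.878 1.169 0.017]
scene dark [617.  44.] [49. 15.] 15 [1.089 1.27  0.017]
scene dark [635.  30.] [14.  8.] 90 [1.135 1.379 0.017]
scene dark [572.  31.] [43. 15.] 16 [0.932 1.27  0.017]
scene dark [604.  20.] [58. 15.] 15 [1.024 1.385 0.017]
scene dark [566.  10.] [13. 16.] 27 [0.888 1.385 0.017]
scene dark [627.   7.] [29. 16.] 14 [1.089 1.513 0.017]
scene dark [591.   4.] [ 9. 42.] 90 [0.965 1.466 0.017]
scene dark [544.   2.] [ 4. 17.] 90 [0.801 1.401 0.017]
scene dark [151.  35.] [ 80. 143.] 45 [-0.408  0.573  0.017]
scene dark [17. 30.] [60. 34.] 90 [-0.85   0.38   0.017]
```

View pics/crop1.png

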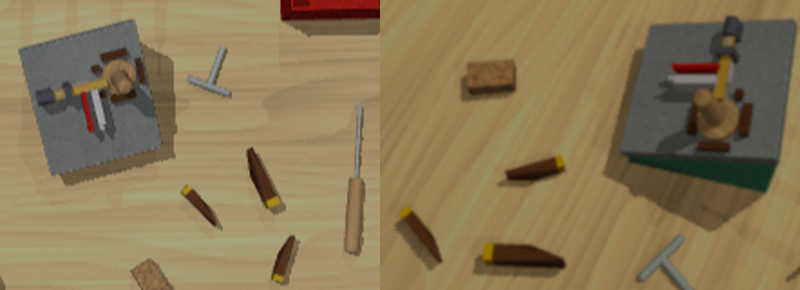

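The crop confirms the choice: the piece at top (435,240) / scene (238,395) is clearly the longest and widest of the three, with its yellow end towards the robot. The other two are shorter. Setting off toward it.

```bash
cat >> h.py <<'E'
from scipy.spatial.transform import Rotation as Ro
def togo(pos,R):
    "shift and turn in present tool axes to reach TCP pos, rotation R (3x3)"
    o=sensors.get_obs();R0=Ro.from_euler("xyz",o["orientation"],degrees=True).as_matrix()
    s=R0.T@(np.array(pos)-o["tool_pos"]);t=Ro.from_matrix(R0.T@R).as_rotvec(degrees=True)
    print("t",round(o["clock"],2),"shift",s.round(4).tolist(),"turn",t.round(2).tolist(),"j",o["joint_pos"].round(1).tolist())
def down(yaw): return Ro.from_euler("xyz",[180,0,yaw],degrees=True).as_matrix()
E
python3 -m pendant '[[1,[0.436,0.378,-0.07],[0,0,0]],[1,[0.436,0.378,-0.07],[0,0,0]],[1,[0.436,0.378,-0.07],[0,0,0]],[1,[0.436,0.378,-0.07],[0,0,0]],[1,[0.436,0.378,-0.07],[0,0,0]],[1,[0.436,0.378,-0.07],[0,0,0]],[1,[0.436,0.378,-0.07],[0,0,0]],[1,[0.436,0.378,-0.07],[0,0,0]],[1,[0.436,0.378,-0.07],[0,0,0]],[1,[0.436,0.378,-0.07],[0,0,0]]]'
python3 -c "
from h import *
togo([.5,-.37,.21],down(24))"
```

```text
clock: 0.93
tool_pos: [0.4476, 0.2444, 0.277]
orientation: [-180.0, 0.0, -23.4]
force: [1.5, 0.2, 0.1]
opening: 0.0874
gripper_force: 0.0
t 0.93 shift [0.2921, 0.5431, 0.0669] turn [-0.01, 0.0, -47.4] j [50.7, 3.1, -15.1, -0.0, -71.8, 15.9]
```

```bash
python3 -m pendant '[[1,[0.292,0.543,0.0],[0,0,-47.4]],[1,[0.292,0.543,0.0],[0,0,-47.4]],[1,[0.292,0.543,0.0],[0,0,-47.4]],[1,[0.292,0.543,0.0],[0,0,-47.4]],[1,[0.292,0.543,0.0],[0,0,-47.4]],[1,[0.292,0.543,0.0],[0,0,-47.4]],[1,[0.292,0.543,0.0],[0,0,-47.4]],[1,[0.292,0.543,0.0],[0,0,-47.4]],[1,[0.292,0.543,0.0],[0,0,-47.4]],[1,[0.292,0.543,0.0],[0,0,-47.4]]]'
python3 -c "
from h import *
togo([.5,-.37,.21],down(24))"
```

```text
clock: 1.77
tool_pos: [0.4802, -0.1405, 0.2768]
orientation: [-180.0, -0.0, 24.0]
force: [2.0, 0.8, 0.4]
opening: 0.0876
gripper_force: 0.0
t 1.77 shift [-0.0754, 0.2177, 0.0668] turn [-0.0, -0.02, 0.02] j [6.2, 2.1, -16.2, -0.0, -71.7, 107.8]
```

```bash
python3 -m pendant '[[1,[-0.075,0.218,0.067],[0,0,0]],[1,[-0.075,0.218,0.067],[0,0,0]],[1,[-0.075,0.218,0.067],[0,0,0]],[1,[-0.075,0.218,0.067],[0,0,0]],[1,[-0.075,0.218,0.067],[0,0,0]],[1,[-0.075,0.218,0.067],[0,0,0]],[1,[-0.075,0.218,0.067],[0,0,0]],[1,[-0.075,0.218,0.067],[0,0,0]],[1,[-0.075,0.218,0.067],[0,0,0]]]'
python3 -c "
from h import *
snap('wrist','w1');print(sensors.get_obs()['joint_pos'])
p,im=snap('wrist');h=cv2.cvtColor(im,cv2.COLOR_BGR2HSV)
d=(h[...,2]<120)&(h[...,1]>120)&(h[...,0]<18);y=(h[...,0]>20)&(h[...,0]<32)&(h[...,1]>190)&(h[...,2]>120)
for n,m,z in(('d',d,.034),('y',y,.034)):
  for c in blobs(m,150):
    r=cv2.minAreaRect(c);print(n,np.round(r[0]),np.round(r[1]),r[2]);print([plane(p,*q,z).round(4).tolist()[:2] for q in cv2.boxPoints(r)])
print(proj(p,np.array([.485,-.38,.034])))
"
```

```text
clock: 2.52
tool_pos: [0.5004, -0.3682, 0.2093]
orientation: [-180.0, 0.0, 23.9]
force: [0.6, 0.1, -0.4]
opening: 0.0873
gripper_force: 0.0
[-1.83134723e+01  1.61609071e+01 -7.85429367e+00 -7.06313940e-03
 -6.59873670e+01  1.32308906e+02]
d [316. 313.] [14. 32.] 63.43495178222656
[[0.4133, -0.3896], [0.4368, -0.4077], [0.4279, -0.4181], [0.4041, -0.3999]]
d [ 67. 255.] [45. 20.] 72.6459732055664
[[0.3922, -0.163], [0.4043, -0.1769], [0.3707, -0.1981], [0.3581, -0.1839]]
d [192. 189.] [86. 27.] 67.380126953125
[[0.4992, -0.2304], [0.5155, -0.2465], [0.4638, -0.2951], [0.4462, -0.2784]]
d [319. 178.] [ 24. 114.] 0.0
[[0.4848, -0.367], [0.5721, -0.3285], [0.58, -0.3463], [0.4934, -0.3861]]
y [318. 242.] [13. 23.] 90.0
[[0.484, -0.3673], [0.4922, -0.3857], [0.4814, -0.3907], [0.4732, -0.3721]]
y [169. 145.] [12. 20.] 69.44395446777344
[[0.5058, -0.2234], [0.5172, -0.2355], [0.5103, -0.2413], [0.4988, -0.2292]]
[320.65428053 240.68732135]
```

View pics/w1.png

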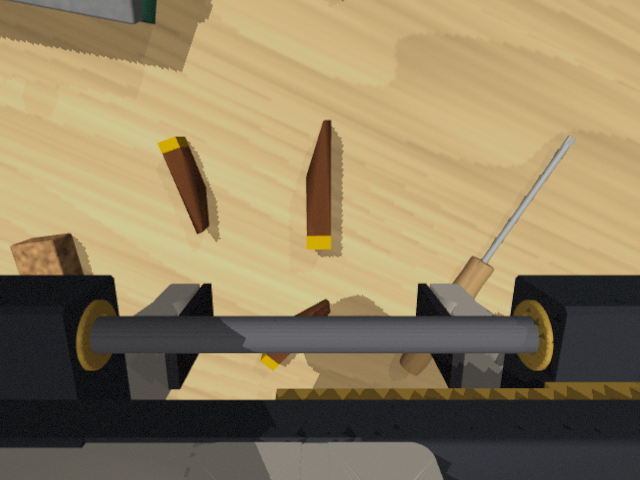

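The wrist view shows the wedge nearly straight up the image: yellow end at (318,245), nose at (328,120), right face straight along u≈330. The two blobs give about 107 mm length and 20–21 mm width, which match. Yaw is about 24° and the grip point is at (0.496,-0.373). The gouge is about 130 mm to the right, so the fingers are clear.

```bash
python3 -c "
from h import *
togo([.4956,-.3733,.006],down(24))"
```

```text
t 2.62 shift [-0.0074, 0.0031, 0.2044] turn [0.03, -0.04, 0.03] j [-18.3, 16.1, -7.9, -0.0, -66.0, 132.3]
```

```bash
python3 -m pendant '[[0.3,[-0.007,0.003,0.04],[0,0,0]],[0.3,[-0.007,0.003,0.08],[0,0,0]],[0.3,[-0.007,0.003,0.12],[0,0,0]],[0.3,[-0.007,0.003,0.16],[0,0,0]],[0.3,[-0.007,0.003,0.19],[0,0,0]],[0.3,[-0.007,0.003,0.203],[0,0,0]],[0.3,[-0.007,0.003,0.203],[0,0,0]],[-1,[-0.007,0.003,0.203],[0,0,0]],[-1,[-0.007,0.003,0.203],[0,0,0]],[-1,[-0.007,0.003,0.203],[0,0,0]]]'
python3 -m pendant '[[-1,[0,0,0],[0,0,0]],[-1,[0,0,0],[0,0,0]],[-1,[0,0,0],[0,0,0]]]'
```

```text
clock: 3.45
tool_pos: [0.4971, -0.374, 0.009]
orientation: [179.8, -0.1, 24.0]
force: [-0.5, -0.5, 0.5]
opening: 0.0422
gripper_force: 0.0
clock: 3.7
tool_pos: [0.496, -0.374, 0.0076]
orientation: [179.9, -0.1, 24.0]
force: [0.0, -0.9, -0.1]
opening: 0.0225
gripper_force: 0.0
```

```bash
python3 -m pendant '[[-1,[0,0,0],[0,0,0]],[-1,[0,0,0],[0,0,0]],[-1,[0,0,-0.03],[0,0,0]],[-1,[0,0,-0.07],[0,0,0]],[-1,[0,0,-0.11],[0,0,0]],[-1,[0,0,-0.15],[0,0,0]],[-1,[0,0,-0.19],[0,0,0]],[-1,[0,0,-0.23],[0,0,0]],[-1,[0,0,-0.24],[0,0,0]],[-1,[0,0,-0.24],[0,0,0]]]'
python3 - <<'E'
from h import *
P={n:viewer.camera_params(n) for n in("top","scene")}
C={}
for n,box in(("top",(290,140,395,245)),("scene",(290,245,420,365))):
    im=cv2.imread(f"pics/{n}0.png");h=cv2.cvtColor(im,cv2.COLOR_BGR2HSV)
    m=np.zeros(h.shape[:2],bool);x0,y0,x1,y1=box
    g=(h[...,1]<60)&(h[...,2]>60);m[y0:y1,x0:x1]=g[y0:y1,x0:x1]
    c=max(blobs(m,200),key=cv2.contourArea);hu=cv2.convexHull(c)
    for e in np.arange(.01,.1,.005):
        a=cv2.approxPolyDP(hu,e*cv2.arcLength(hu,True),True)
        if len(a)<=4:break
    C[n]=a.reshape(-1,2);print(n,C[n].tolist(),cv2.contourArea(c))
    r=((h[...,0]<6)|(h[...,0]>174))&(h[...,1]>180)&(h[...,2]>90);mm=np.zeros_like(m);mm[y0:y1,x0:x1]=r[y0:y1,x0:x1]
    w=(h[...,1]<40)&(h[...,2]>150);mw=np.zeros_like(m);mw[y0:y1,x0:x1]=w[y0:y1,x0:x1]
    for t,q in(("red",mm),("white",mw)):
        for b in blobs(q,5): print(n,t,cv2.boxPoints(cv2.minAreaRect(b)).round(1).tolist())
E
```

```text
clock: 4.53
tool_pos: [0.4972, -0.3748, 0.2516]
orientation: [179.7, -0.3, 24.0]
force: [0.4, -0.4, -1.8]
opening: 0.0211
gripper_force: 30.0
top [[363, 151], [379, 220], [318, 236], [300, 167]] 4584.0
top red [[334.1000061035156, 191.1999969482422], [336.3999938964844, 190.60000610351562], [341.6000061035156, 211.60000610351562], [339.29998779296875, 212.1999969482422]]
top white [[340.20001220703125, 189.60000610351562], [343.29998779296875, 188.89999389648438], [347.5, 207.6999969482422], [344.3999938964844, 208.39999389648438]]
scene [[363, 258], [337, 321], [299, 333], [317, 261]] 2459.0
scene red [[331.0, 282.0], [358.0, 282.0], [358.0, 285.0], [331.0, 285.0]]
```

Run:
```python
from h import *
P={n:viewer.camera_params(n) for n in("top","scene")}
T=[(318,236),(379,220),(363.5,151),(300,167)];S=[(317,260),(301,335),(398,339),(407,257)]
X=[]
for a,b in zip(T,S):
    x,e=two(P["top"],a,P["scene"],b);X.append(x);print(x.round(4),round(e,4))
X=np.array(X);ux=(X[3]+X[2]-X[0]-X[1])/2;uy=(X[0]+X[3]-X[1]-X[2])/2
print("up",ux.round(4),np.linalg.norm(ux),"left",uy.round(4),np.linalg.norm(uy))
print("yaw",np.degrees(np.arctan2(ux[1],ux[0])),np.degrees(np.arctan2(-uy[0],uy[1])),"pitch",np.degrees(np.arctan2(ux[2],np.hypot(*ux[:2]))),"c",X.mean(0))
# red plate upper-right top corner & cheek etc on plane: given yaw, plane from mean
for n,q in(("red_up",(335.2,190.9)),("red_lo",(340.4,211.9)),("wh_up",(341.7,189.2)),("wh_lo",(346,208))):
    z=X.mean(0);psi=np.radians(np.degrees(np.arctan2(ux[1],ux[0])));a=np.radians(25)
    nn=np.array([-np.sin(a)*np.cos(psi),-np.sin(a)*np.sin(psi),np.cos(a)])
    print(n,plane(P["top"],*q,n=nn,q=z+nn*.0265).round(4), "board pt",(plane(P["top"],*q,n=nn,q=z+nn*.0265)-nn*.0265).round(4))
```

```text
[0.537  0.0039 0.0448] 0.0042
[ 0.5873 -0.1875  0.0387] 0.0026
[ 0.7896 -0.1366  0.1363] 0.0046
[0.7401 0.0546 0.1399] 0.0026
up [0.2027 0.0508 0.0964] 0.23010916644609333 left [-0.0499  0.1913  0.0048] 0.197799822959658
yaw 14.07316574074991 14.621971309750643 pitch 24.756764710097745 c [ 0.66349596 -0.06640428  0.08989723]
red_up [ 0.6692 -0.0499  0.1236] board pt [ 0.6801 -0.0471  0.0996]
red_lo [ 0.6082 -0.0653  0.0942] board pt [ 0.619  -0.0625  0.0702]
wh_up [ 0.674  -0.0697  0.1235] board pt [ 0.6849 -0.0669  0.0995]
wh_lo [ 0.6195 -0.0826  0.0974] board pt [ 0.6304 -0.0798  0.0734]
```

```bash
cat >> h.py <<'E'
def slotR(yaw,pitch=25):return Ro.from_euler("xyz",[180,-pitch,yaw],degrees=True).as_matrix()@np.diag([1,-1,-1.]) # slot axes as columns
def wedge_to(slot,yaw,nose,tcp=(-.088,.0105,.007)):
    "tcp = TCP relative to wedge nose in wedge axes"
    B=slotR(yaw);togo(np.array(slot)+B@(np.array(nose)+np.array(tcp)),B@np.diag([1,-1,-1.]))
E
python3 -c "
from h import *
wedge_to([.684,-.061,.101],14.3,[-.087,0,.09])"
```

```text
t 4.53 shift [0.1026, -0.2555, 0.1356] turn [-1.8, 24.62, 9.6] j [-19.0, 14.6, -4.5, 0.1, -70.5, 133.0]
```

```bash
python3 -m pendant '[[-1,[0.04,-0.1,0.0],[-1.8,24.6,9.6]],[-1,[0.06,-0.15,0.05],[-1.8,24.6,9.6]],[-1,[0.103,-0.255,0.136],[-1.8,24.6,9.6]],[-1,[0.103,-0.255,0.136],[-1.8,24.6,9.6]],[-1,[0.103,-0.255,0.136],[-1.8,24.6,9.6]],[-1,[0.103,-0.255,0.136],[-1.8,24.6,9.6]],[-1,[0.103,-0.255,0.136],[-1.8,24.6,9.6]],[-1,[0.103,-0.255,0.136],[-1.8,24.6,9.6]],[-1,[0.103,-0.255,0.136],[-1.8,24.6,9.6]],[-1,[0.103,-0.255,0.136],[-1.8,24.6,9.6]]]'
python3 -c "
from h import *
snap('wrist','w2')
wedge_to([.684,-.061,.101],14.3,[-.087,0,.09])"
```

```text
clock: 5.37
tool_pos: [0.4845, -0.0979, 0.1092]
orientation: [-179.7, -24.4, 14.3]
force: [0.3, 0.3, -0.5]
opening: 0.0208
gripper_force: 30.0
t 5.42 shift [0.0038, 0.002, -0.0036] turn [-0.3, 0.45, -0.04] j [9.1, -0.1, -45.5, -7.1, -20.4, 101.3]
```

View pics/w2.png

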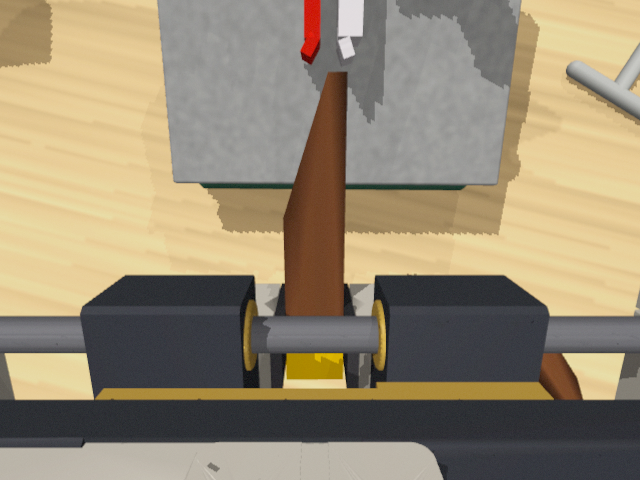

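The wrist view shows the wedge in the grip with its nose right corner at (347,72). The slot is straight ahead: red plate inner edge at about (319,40), cheek inner edge at about (339,38), and the board's lower edge corners at (174,182) and (498,184). It's square to the image. Next I measure the offsets.

Run:
```python
from h import *
p=viewer.camera_params("wrist");o=sensors.get_obs();im=cv2.imread("pics/w2.png");h=cv2.cvtColor(im,cv2.COLOR_BGR2HSV)
B=slotR(14.3);S0=np.array([.684,-.061,.101]);n=B[:,2]
print("width-based depth",p["fx"]*.2/324, "pred", [ (-(np.array(p["extrinsics"])[:3]@np.append(plane(p,u,v,n=n,q=S0),1))[2]).round(4) for u,v in((174,182),(498,184))])
f=lambda u,v,hh:(B.T@(plane(p,u,v,n=n,q=S0+n*hh)-S0)).round(4)
for nm,u,v,hh in(("edgeL",174,182,0),("edgeR",498,184,0)):print(nm,f(u,v,hh))
red=((h[...,0]<6)|(h[...,0]>174))&(h[...,1]>180)&(h[...,2]>60)
wh=(h[...,1]<45)&(h[...,2]>175)
for v in(2,10,20,30,36,38,40,45,50,55):
    r=np.where(red[v,280:340])[0]+280;w=np.where(wh[v,325:380])[0]+325
    print(v,"red",(r.min(),r.max()) if len(r) else "", f(r.max()+1,v,.027) if len(r) else "","wh",(w.min(),w.max()) if len(w) else "",f(w.min(),v,.026) if len(w) else "")
# wedge nose & right face
R=Ro.from_euler("xyz",o["orientation"],degrees=True).as_matrix();Wn=-R[:,2];T=o["tool_pos"]
dk=(h[...,1]>120)&(h[...,0]<18)&(h[...,2]<130)
g=lambda u,v:(R.T@(plane(p,u,v,n=Wn,q=T+Wn*(.034-.007))-T)*[1,-1,-1]).round(4)
for v in(72,76,90,120,160,200,230,255):
    w=np.where(dk[v,270:365])[0]+270;print(v,w.min(),w.max(),g(w.min(),v),g(w.max()+1,v))
print("nose tip row",[v for v in range(60,80) if dk[v,320:350].sum()>5][:2])
```

```text
width-based depth 0.24415383384518624 pred [np.float64(0.2526), np.float64(0.2517)]
edgeL [-0.1379  0.1034  0.    ]
edgeR [-0.139  -0.1031 -0.    ]
2 red (np.int64(304), np.int64(319)) [-0.0437  0.0108  0.027 ] wh (np.int64(339), np.int64(363)) [-0.0434  0.0011  0.026 ]
10 red (np.int64(305), np.int64(319)) [-0.0473  0.0108  0.027 ] wh (np.int64(339), np.int64(363)) [-0.047  0.001  0.026]
20 red (np.int64(304), np.int64(319)) [-0.0519  0.0108  0.027 ] wh (np.int64(338), np.int64(362)) [-0.0516  0.0015  0.026 ]
30 red (np.int64(305), np.int64(319)) [-0.0565  0.0108  0.027 ] wh (np.int64(338), np.int64(362)) [-0.0563  0.0014  0.026 ]
36 red (np.int64(305), np.int64(319)) [-0.0593  0.0107  0.027 ] wh (np.int64(347), np.int64(349)) [-0.0591 -0.0033  0.026 ]
38 red (np.int64(305), np.int64(319)) [-0.0603  0.0107  0.027 ] wh (np.int64(343), np.int64(349)) [-0.0601 -0.0013  0.026 ]
40 red (np.int64(305), np.int64(319)) [-0.0612  0.0107  0.027 ] wh (np.int64(339), np.int64(350)) [-0.061   0.0008  0.026 ]
45 red (np.int64(303), np.int64(318)) [-0.0636  0.0112  0.027 ] wh (np.int64(340), np.int64(352)) [-0.0634  0.0002  0.026 ]
50 red (np.int64(301), np.int64(317)) [-0.0659  0.0118  0.027 ] wh (np.int64(341), np.int64(353)) [-0.0658 -0.0003  0.026 ]
55 red (np.int64(302), np.int64(315)) [-0.0683  0.0128  0.027 ] wh (np.int64(343), np.int64(352)) [-0.0682 -0.0014  0.026 ]
72 328 345 [ 0.0892 -0.0035  0.027 ] [ 0.0892 -0.0091  0.027 ]
76 327 345 [ 0.088  -0.0032  0.027 ] [ 0.088  -0.0092  0.027 ]
90 323 345 [ 0.0839 -0.002   0.027 ] [ 0.0839 -0.0093  0.027 ]
120 314 345 [0.0748 0.0008 0.027 ] [ 0.0749 -0.0095  0.027 ]
160 301 344 [0.0622 0.0051 0.027 ] [ 0.0622 -0.0094  0.027 ]
200 289 344 [0.0489 0.0093 0.027 ] [ 0.0489 -0.0097  0.027 ]
230 284 344 [0.0385 0.0112 0.027 ] [ 0.0385 -0.0099  0.027 ]
255 284 343 [0.0294 0.0114 0.027 ] [ 0.0294 -0.0098  0.027 ]
nose tip row [72, 73]
```

```bash
cat >> h.py <<'E'
S0=np.array([.684,-.061,.101])
S1=S0+slotR(14.3)@np.array([.001,.001,0])
E
python3 -c "
from h import *
wedge_to(S1,13.6,[-.08,.001,.014],(-.088,.0095,.007))"
```

```text
t 5.42 shift [0.0125, -0.0005, 0.0724] turn [-0.59, 0.45, 0.6] j [9.1, -0.1, -45.5, -7.1, -20.4, 101.3]
```

```bash
python3 -m pendant '[[-1,[0.006,0.0005,0.03],[-0.6,0.45,0.6]],[-1,[0.0125,0.0005,0.055],[-0.6,0.45,0.6]],[-1,[0.0125,0.0005,0.07],[-0.6,0.45,0.6]],[-1,[0.0125,0.0005,0.072],[-0.6,0.45,0.6]],[-1,[0.0125,0.0005,0.072],[-0.6,0.45,0.6]],[-1,[0.0125,0.0005,0.072],[-0.6,0.45,0.6]]]'
python3 - <<'E'
from h import *
p,im=snap("wrist","w3");cv2.imwrite("pics/w3c.png",cv2.resize(im[0:260,220:420],(600,780))[:600] if 0 else cv2.resize(im[0:200,220:420],(600,600)))
wedge_to(S1,13.6,[-.08,.001,.014],(-.088,.0095,.007))
E
```

```text
clock: 5.92
tool_pos: [0.5262, -0.0898, 0.051]
orientation: [180.0, -25.1, 13.4]
force: [0.5, -0.7, 0.1]
opening: 0.0205
gripper_force: 30.0
t 5.97 shift [-0.001, -0.0023, 0.0017] turn [0.08, -0.14, -0.15] j [10.1, 9.8, -45.6, -8.5, -9.6, 101.5]
```

View pics/w3c.png

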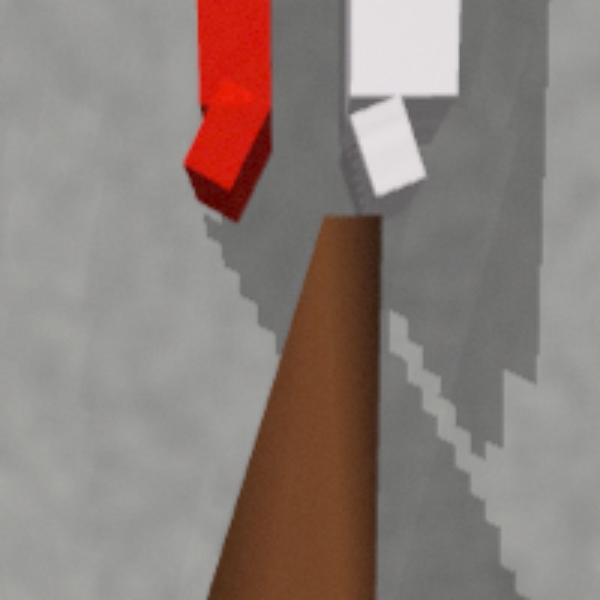

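```bash
cat > m.py <<'E'
from h import *
def meas(name,b=0.005):
    p=viewer.camera_params("wrist");o=sensors.get_obs();im=cv2.imread(name);h=cv2.cvtColor(im,cv2.COLOR_BGR2HSV)
    R=Ro.from_euler("xyz",o["orientation"],degrees=True).as_matrix();T=o["tool_pos"];n=slotR(14)[:,2]
    red=((h[...,0]<6)|(h[...,0]>174))&(h[...,1]>180)&(h[...,2]>60)
    wh=(h[...,1]<45)&(h[...,2]>175);dk=(h[...,1]>120)&(h[...,0]<18)&(h[...,2]<130)&(h[...,0]>3)
    f=lambda u,v,hh:((R.T@(plane(p,u,v,n=n,q=S0+n*(hh+b))-T))*[1,-1,-1]).round(4)
    g=lambda u,v:(R.T@(plane(p,u,v,n=-R[:,2],q=T-R[:,2]*(.034-.007))-T)*[1,-1,-1]).round(4)
    for v in(2,10,20,28):
        r=np.where(red[v,270:340])[0]+270;w=np.where(wh[v,325:380])[0]+325
        print(v,"red",f(r.max()+1,v,.027) if len(r) else "","cheek",f(w.min(),v,.026) if len(w) else "")
    for v in(75,90,120,160):
        w=np.where(dk[v,270:365])[0]+270;print(v,"wedge L",g(w.min(),v),"R",g(w.max()+1,v))
E
python3 -c "
from m import *
meas('pics/w3.png')"
```

```text
2 red [0.1139 0.0022 0.0091] cheek [ 0.1142 -0.007   0.008 ]
10 red [0.1114 0.0022 0.0091] cheek [ 0.1117 -0.007   0.008 ]
20 red [0.1084 0.0022 0.0091] cheek [ 0.1086 -0.0071  0.008 ]
28 red [0.1059 0.0022 0.0091] cheek [ 0.1061 -0.0071  0.008 ]
75 wedge L [ 0.0883 -0.0033  0.027 ] R [ 0.0883 -0.0092  0.027 ]
90 wedge L [ 0.0839 -0.002   0.027 ] R [ 0.0839 -0.0093  0.027 ]
120 wedge L [0.0748 0.0008 0.027 ] R [ 0.0748 -0.0095  0.027 ]
160 wedge L [0.0622 0.0051 0.027 ] R [ 0.0622 -0.0094  0.027 ]
```

```bash
python3 -m pendant '[[-1,[0,-0.003,0.002],[0,0,0.4]],[-1,[0,-0.003,0.004],[0,0,0.4]],[-1,[0,-0.003,0.005],[0,0,0.4]],[-1,[0,-0.003,0.006],[0,0,0.4]]]'
python3 -m pendant '[[-1,[0,0,0.001],[0,0,0]],[-1,[0,0,0.002],[0,0,0]]]'
python3 -m pendant '[[-1,[0,0,0.001],[0,0,0]],[-1,[0,0,0.002],[0,0,0]]]'
python3 -c "
from m import *
snap('wrist','w4');meas('pics/w4.png')"
```

```text
clock: 6.3
tool_pos: [0.5282, -0.0855, 0.0458]
orientation: [-179.8, -25.2, 13.1]
force: [0.0, 0.3, -0.2]
opening: 0.0208
gripper_force: 30.0
clock: 6.47
tool_pos: [0.5287, -0.0854, 0.0436]
orientation: [-179.8, -25.1, 13.1]
force: [-10.0, -0.4, 12.6]
opening: 0.0208
gripper_force: 30.0
clock: 6.63
tool_pos: [0.5287, -0.0853, 0.0417]
orientation: [-179.8, -25.1, 13.0]
force: [-10.7, -1.9, 12.6]
opening: 0.0207
gripper_force: 30.0
2 red [ 0.1108 -0.001   0.0196] cheek [ 0.1111 -0.0103  0.0186]
10 red [ 0.1085 -0.001   0.0196] cheek [ 0.1088 -0.0103  0.0186]
20 red [ 0.1056 -0.0011  0.0196] cheek [ 0.1059 -0.0104  0.0186]
28 red [ 0.1033 -0.0007  0.0196] cheek [ 0.1036 -0.0105  0.0186]
75 wedge L [ 0.0883 -0.0039  0.027 ] R [ 0.0883 -0.0101  0.027 ]
90 wedge L [ 0.0839 -0.0023  0.027 ] R [ 0.0839 -0.0099  0.027 ]
120 wedge L [0.0748 0.0008 0.027 ] R [ 0.0748 -0.0101  0.027 ]
160 wedge L [0.0622 0.0048 0.027 ] R [ 0.0622 -0.0101  0.027 ]
```

```bash
python3 -m pendant '[[-1,[0,-0.0005,-0.002],[0,0,0]],[-1,[0,-0.001,-0.0035],[0,0,0]],[-1,[0,-0.001,-0.0035],[0,0,0]]]'
python3 -c "
from m import *
snap('wrist','w5');meas('pics/w5.png',.007);im=cv2.imread('pics/w5.png');cv2.imwrite('pics/w5c.png',cv2.resize(im[0:200,220:420],(600,600)))
wedge_to(S1,13.6,[-.08,.001,.007],(-.088,.0095,.007))"
```

```text
clock: 6.93
tool_pos: [0.528, -0.0844, 0.0449]
orientation: [-179.8, -25.1, 13.1]
force: [0.1, 0.2, -0.8]
opening: 0.0206
gripper_force: 30.0
2 red [ 0.1112 -0.002   0.0184] cheek [ 0.1115 -0.0113  0.0173]
10 red [ 0.1089 -0.002   0.0184] cheek [ 0.1092 -0.0111  0.0174]
20 red [ 0.106  -0.002   0.0184] cheek [ 0.1063 -0.0112  0.0174]
28 red [ 0.1036 -0.002   0.0184] cheek [ 0.1039 -0.0155  0.0173]
75 wedge L [ 0.0883 -0.0039  0.027 ] R [ 0.0883 -0.0101  0.027 ]
90 wedge L [ 0.0839 -0.0023  0.027 ] R [ 0.0839 -0.0102  0.027 ]
120 wedge L [0.0748 0.0005 0.027 ] R [ 0.0748 -0.0101  0.027 ]
160 wedge L [0.0622 0.0048 0.027 ] R [ 0.0622 -0.0101  0.027 ]
t 6.98 shift [-0.0009, 0.0025, 0.0014] turn [0.05, -0.1, -0.48] j [10.9, 10.7, -46.3, -7.8, -8.0, 99.7]
```

View pics/w5c.png

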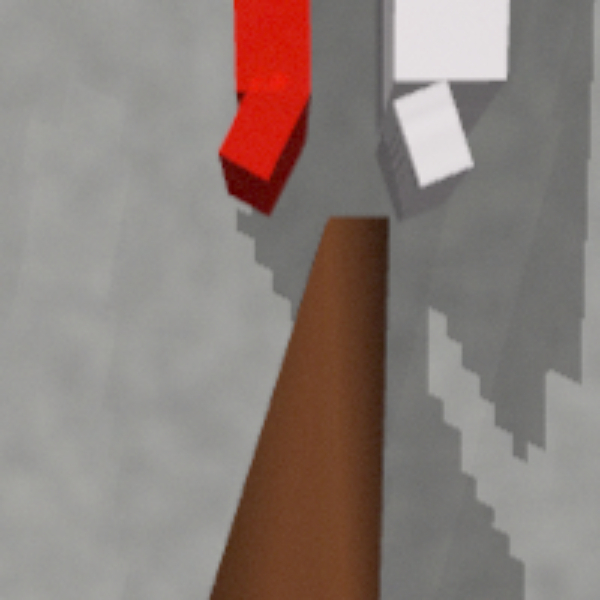

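The nose right edge (u≈349) is about 1 mm left of the cheek face, and its left edge is about 2 mm clear of the red plate. Pushing in.

```bash
python3 -m pendant '[[-1,[0.006,0,0],[0,0,0]],[-1,[0.012,0,0],[0,0,0]],[-1,[0.018,0,0],[0,0,0]],[-1,[0.024,0,0],[0,0,0]],[-1,[0.03,0,0],[0,0,0]]]'
python3 -c "
from h import *
wedge_to(S1,13.6,[0,.001,.007],(-.088,.0095,.007))"
```

```text
clock: 7.4
tool_pos: [0.5525, -0.0789, 0.056]
orientation: [-179.8, -24.8, 12.9]
force: [-4.0, -7.0, -3.7]
opening: 0.0209
gripper_force: 30.0
t 7.4 shift [0.0516, 0.0014, 0.0009] turn [0.04, 0.19, -0.61] j [11.2, 11.2, -43.7, -5.5, -10.4, 97.0]
```

```bash
python3 -m pendant '[[-1,[0.006,0,0],[0,0,0]],[-1,[0.012,0.0005,0],[0,0,0]],[-1,[0.018,0.001,0],[0,0,0]],[-1,[0.024,0.001,0],[0,0,0]],[-1,[0.03,0.001,0],[0,0,0]]]'
python3 -c "
from h import *
wedge_to(S1,13.6,[0,.001,.007],(-.088,.0095,.007))"
```

```text
clock: 7.82
tool_pos: [0.5706, -0.0754, 0.0639]
orientation: [-179.6, -23.9, 12.8]
force: [-20.5, -5.7, 1.1]
opening: 0.0209
gripper_force: 30.0
t 7.82 shift [0.0316, 0.0007, -0.0003] turn [-0.03, 1.09, -0.73] j [11.2, 11.8, -40.9, -4.5, -13.4, 95.8]
```

```bash
python3 -c "
from m import *
p,im=snap('wrist','w6');meas('pics/w6.png',.006);cv2.imwrite('pics/w6c.png',cv2.resize(im[0:400,200:440],(480,800))[:600])
print(sensors.get_obs()['force'],sensors.get_obs()['moment'])"
```

```text
2 red [0.1105 0.0075 0.0206] cheek [ 0.1108 -0.0093  0.0195]
10 red [0.1082 0.0075 0.0205] cheek [ 0.1085 -0.0093  0.0195]
20 red [0.1054 0.0072 0.0205] cheek [ 0.1057 -0.0094  0.0194]
28 red [0.1031 0.0072 0.0204] cheek [ 0.1034 -0.0095  0.0194]
75 wedge L [ 0.0882 -0.0036  0.027 ] R [ 0.0882 -0.0095  0.027 ]
90 wedge L [ 0.0838 -0.002   0.027 ] R [ 0.0838 -0.0096  0.027 ]
120 wedge L [0.0748 0.0008 0.027 ] R [ 0.0748 -0.0098  0.027 ]
160 wedge L [0.0621 0.0048 0.027 ] R [ 0.0621 -0.0098  0.027 ]
[-17.6952174   -5.07976814  -0.7870563 ] [-2.21076624  7.74178117  0.10486994]
```

View pics/w6c.png

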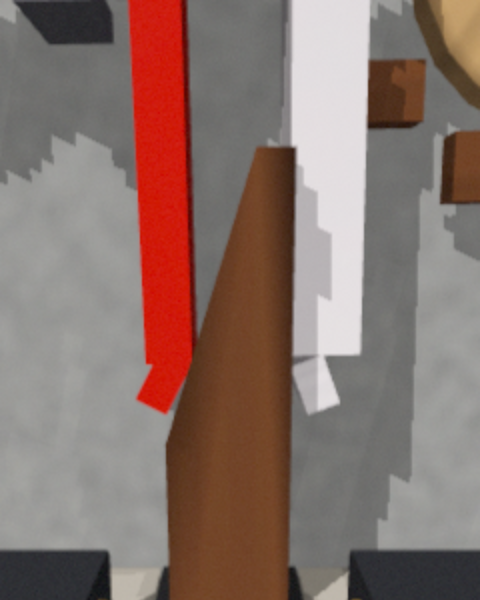

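The wedge is going straight in: the plate is already pushed back about 7.8 mm and nothing has slipped in the grip. Continuing.

```bash
python3 -m pendant '[[-1,[0.005,0,0],[0,0,0]],[-1,[0.01,0,0],[0,0,0]],[-1,[0.015,0,0],[0,0,0]],[-1,[0.02,0,0],[0,0,0]],[-1,[0.02,0,0],[0,0,0]]]'
python3 -c "
from h import *
wedge_to(S1,13.6,[0,.001,.007],(-.088,.0095,.007))"
```

```text
clock: 8.28
tool_pos: [0.5944, -0.0701, 0.0754]
orientation: [-179.8, -24.5, 13.0]
force: [-6.0, -2.6, -4.0]
opening: 0.0206
gripper_force: 30.0
t 8.28 shift [0.0047, 0.0007, 0.0004] turn [0.02, 0.49, -0.55] j [11.3, 12.4, -38.4, -3.7, -14.7, 95.1]
```

Now up against the stop.

```bash
python3 -m pendant '[[-1,[0.004,0,0],[0,0,0]],[-1,[0.008,0,0],[0,0,0]],[-1,[0.012,0,0],[0,0,0]],[-1,[0.015,0,0],[0,0,0]]]'
python3 -c "
from m import *
wedge_to(S1,13.6,[0,.001,.007],(-.088,.0095,.007))
snap('wrist','w7');meas('pics/w7.png',.006)"
```

```text
clock: 8.62
tool_pos: [0.5967, -0.0695, 0.0759]
orientation: [-179.6, -23.4, 12.7]
force: [-42.3, -8.6, 7.7]
opening: 0.021
gripper_force: 30.0
t 8.62 shift [0.0023, 0.0008, -0.0001] turn [-0.06, 1.6, -0.82] j [11.3, 12.7, -37.3, -3.5, -16.6, 94.6]
2 red  cheek 
10 red  cheek 
20 red  cheek 
28 red  cheek Traceback (most recent call last):
  File "<string>", line 4, in <module>
    snap('wrist','w7');meas('pics/w7.png',.006)
                       ~~~~^^^^^^^^^^^^^^^^^^^^
  File "m.py", line 13, in meas
    w=np.where(dk[v,270:365])[0]+270;print(v,"wedge L",g(w.min(),v),"R",g(w.max()+1,v))
                                                         ~~~~~^^
    return umr_minimum(a, axis, None, out, keepdims, initial, where)
ValueError: zero-size array to reduction operation minimum which has no identity
```

```bash
python3 -m pendant '[[-1,[-0.006,0,0],[0,0,0]],[-1,[-0.01,0,0],[0,0,0]],[-0.2,[-0.01,0,0],[0,0,0]],[-0.2,[-0.01,0,0],[0,0,0]],[-0.2,[-0.01,0,0],[0,0,0]]]'
python3 -m pendant '[[-0.2,[0,0,-0.02],[0,0,0]],[-0.2,[0,0,-0.05],[0,0,0]],[-0.2,[0,0,-0.085],[0,0,0]],[-0.2,[-0.01,0,-0.12],[0,0,0]],[0.5,[-0.02,0,-0.15],[0,0,0]],[0.5,[-0.03,0,-0.17],[0,0,0]],[0.5,[-0.03,0,-0.17],[0,0,0]]]'
python3 -c "
from h import *
p,im=snap('wrist','w8')
print(sensors.get_obs()['tool_pos'],sensors.get_obs()['orientation'],sensors.get_obs()['opening'])"
```

```text
clock: 9.08
tool_pos: [0.6035, -0.0679, 0.0807]
orientation: [-179.8, -25.1, 13.1]
force: [-2.6, 0.8, -1.2]
opening: 0.0335
gripper_force: 1.1
clock: 9.67
tool_pos: [0.5072, -0.0911, 0.2276]
orientation: [-179.9, -25.6, 13.1]
force: [0.6, 0.0, -0.3]
opening: 0.0498
gripper_force: 0.0
[ 0.50788903 -0.09082317  0.22590506] [-179.86343324  -25.53783701   13.08091215] 0.053831870162243244
```

View pics/w8.png

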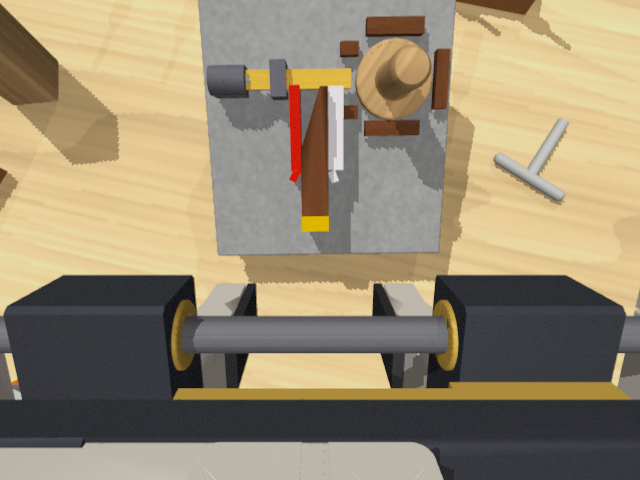

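The wedge is home, yellow end at (315,224) and nose at (323,88). The brass bar now ends at u≈351, clear of the knob base (ellipse u 356–431, v 38–122). Measuring the knob, the keeper gap and the tray.

Run:
```python
from h import *
p=viewer.camera_params("wrist");im=cv2.imread("pics/w8.png");B=slotR(14.0);n=B[:,2]
S=S1+n*.006
f=lambda u,v,hh:(B.T@(plane(p,u,v,n=n,q=S+n*hh)-S)).round(4)
for nm,u,v,hh in(("edgeL",219,254,0),("edgeR",440,251,0),("baseL",356,79,.012),("baseR",431,79,.012),("baseC",393.5,79,.012),("yelL",302,231,.034),("yelR",328,231,.034),("nose",323,88,.034),("barend",351,78,.02),("plateInner",300,110,.027),("cheek",330,110,.026),("domeC",408,67,.07)):
    print(nm,f(u,v,hh))
sc=S+B@[.006,-.053,0];print("seat",sc.round(4),"proj base top",proj(p,sc+n*.012),"dome",proj(p,sc+n*.07))
# tray: blue lining
for nn in("top","scene"):
    P=viewer.camera_params(nn);im=cv2.imread(f"pics/{nn}0.png");h=cv2.cvtColor(im,cv2.COLOR_BGR2HSV)
    m=(h[...,0]>105)&(h[...,0]<130)&(h[...,1]>60)&(h[...,2]>30);box=(180,210,250,295) if nn=="top" else (310,135,405,205)
    k=np.zeros(m.shape,bool);k[box[1]:box[3],box[0]:box[2]]=m[box[1]:box[3],box[0]:box[2]]
    pts=np.argwhere(k)[:,::-1].astype(np.float32);r=cv2.minAreaRect(pts.reshape(-1,1,2));q=np.array([plane(P,*c,.006)[:2] for c in cv2.boxPoints(r)])
    print(nn,"tray",q.round(4).tolist(),"c",q.mean(0).round(4),"sides",np.linalg.norm(q-np.roll(q,1,0),axis=1).round(3))
```

```text
edgeL [-0.1394  0.0991  0.    ]
edgeR [-0.1394 -0.1004  0.    ]
baseL [ 0.0047 -0.0215  0.012 ]
baseR [ 0.004  -0.0802  0.012 ]
baseC [ 0.0044 -0.0508  0.012 ]
yelL [-0.1115  0.0227  0.034 ]
yelR [-0.1118  0.0018  0.034 ]
nose [-0.0042  0.005   0.034 ]
barend [ 0.0044 -0.0168  0.02  ]
plateInner [-0.0188  0.0224  0.027 ]
cheek [-0.019  -0.0004  0.026 ]
domeC [ 0.0034 -0.0487  0.07  ]
seat [ 0.7003 -0.1105  0.1094] proj base top [396.39681355  76.72391336] dome [414.96411393  62.52742401]
top tray [[0.4224, 0.4133], [0.5948, 0.3782], [0.5716, 0.2722], [0.3995, 0.3079]] c [0.4971 0.3429] sides [0.108 0.176 0.108 0.176]
scene tray [[0.4017, 0.3199], [0.3995, 0.4193], [0.5807, 0.3781], [0.5771, 0.2839]] c [0.4898 0.3503] sides [0.179 0.099 0.186 0.094]
```

```bash
cat >> h.py <<'E'
S=S1+slotR(14.)[:,2]*.006
def slot_tcp(q): B=slotR(14.0);togo(S+B@np.array(q),B@np.diag([1,-1,-1.]))
E
python3 -c "
from h import *
slot_tcp([.005,-.051,.11]);slot_tcp([.005,-.051,.029])"
```

```text
t 9.72 shift [0.1148, 0.0617, 0.0738] turn [0.26, -0.54, -0.83] j [10.8, -8.1, -36.7, -1.9, -35.9, 93.6]
t 9.72 shift [0.1141, 0.0613, 0.1548] turn [0.26, -0.54, -0.83] j [10.8, -8.1, -36.7, -1.9, -35.9, 93.6]
```

```bash
python3 -m pendant '[[-0.1,[0.03,0.018,0.0],[0.26,-0.54,-0.83]],[-0.1,[0.06,0.035,0.015],[0.26,-0.54,-0.83]],[-0.1,[0.09,0.05,0.04],[0.26,-0.54,-0.83]],[-0.1,[0.115,0.062,0.06],[0.26,-0.54,-0.83]],[-0.1,[0.115,0.062,0.072],[0.26,-0.54,-0.83]],[-0.1,[0.115,0.062,0.072],[0.26,-0.54,-0.83]]]'
python3 -c "
from h import *
p,im=snap('wrist','w9')
slot_tcp([.005,-.051,.029])"
```

```text
clock: 10.22
tool_pos: [0.6536, -0.1207, 0.2006]
orientation: [-179.9, -24.3, 13.9]
force: [-1.0, 0.0, -1.1]
opening: 0.0395
gripper_force: 0.0
t 10.27 shift [0.0051, -0.0001, 0.0754] turn [-0.09, 0.7, -0.07] j [3.6, 9.3, -19.8, -7.2, -37.2, 105.1]
```

View pics/w9.png

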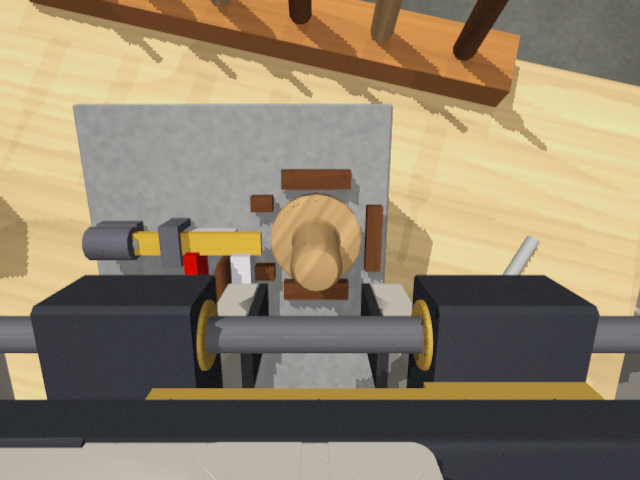

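The knob (u≈316) is centred between the fingers (u≈258–380), and the bar end (262,243) is clear of the base. Descending to the stem.

```bash
python3 -m pendant '[[-0.1,[0.005,0,0.02],[0,0.5,0]],[-0.1,[0.005,0,0.045],[0,0.5,0]],[-0.1,[0.005,0,0.065],[0,0.5,0]],[-0.1,[0.005,0,0.074],[0,0.5,0]],[-0.1,[0.005,0,0.074],[0,0.5,0]]]'
python3 -c "
from h import *
slot_tcp([.005,-.051,.029])"
python3 -m pendant '[[-1,[0,0,0],[0,0,0]],[-1,[0,0,0],[0,0,0]],[-1,[0,0,0],[0,0,0]],[-1,[0,0,0],[0,0,0]],[-1,[0,0,0],[0,0,0]]]'
```

```text
clock: 10.68
tool_pos: [0.6854, -0.1117, 0.138]
orientation: [-179.9, -24.9, 14.0]
force: [-0.9, -0.1, -0.3]
opening: 0.0394
gripper_force: 0.0
t 10.68 shift [0.0002, 0.0005, 0.0032] turn [-0.09, 0.12, -0.02] j [4.3, 15.6, -20.7, -8.5, -29.4, 106.3]
clock: 11.1
tool_pos: [0.6866, -0.1123, 0.1419]
orientation: [-180.0, -25.2, 14.0]
force: [-2.6, -1.0, 6.5]
opening: 0.0275
gripper_force: 30.0
```

```bash
python3 -c "
from h import *
slot_tcp([.005,-.051,.029])"
python3 -m pendant '[[-1,[0,0,-0.006],[0,0,0]],[-1,[0,0,-0.012],[0,0,0]],[-1,[0,0,-0.02],[0,0,0]],[-1,[0,0,-0.03],[0,0,0]],[-1,[0,0,-0.04],[0,0,0]]]'
```

```text
t 11.1 shift [-0.0023, -0.0004, 0.0062] turn [-0.01, -0.18, -0.01] j [4.2, 15.3, -20.6, -8.5, -29.5, 106.3]
clock: 11.52
tool_pos: [0.6688, -0.1164, 0.1769]
orientation: [-179.9, -25.0, 14.0]
force: [-0.2, 0.6, -0.9]
opening: 0.0273
gripper_force: 30.0
```

```bash
python3 -m pendant '[[-1,[0,0,-0.03],[0,0,0]],[-1,[0,0,-0.06],[0,0,0]],[-1,[0,0,-0.08],[0,0,0]]]'
python3 -c "
from h import *
togo([.45,.34,.25],down(-12))"
```

```text
clock: 11.77
tool_pos: [0.6361, -0.125, 0.2522]
orientation: [180.0, -25.2, 14.0]
force: [0.4, -0.1, -0.2]
opening: 0.0274
gripper_force: 30.0
t 11.77 shift [-0.0625, -0.4962, -0.027] turn [-5.7, -24.73, 25.58] j [3.2, 5.1, -18.2, -6.8, -42.2, 104.8]
```

```bash
python3 -m pendant '[[-1,[-0.005,-0.03,-0.01],[-1,-4,4]],[-1,[-0.01,-0.07,-0.01],[-2,-8,8]],[-1,[-0.0625,-0.496,-0.027],[-5.7,-24.7,25.6]],[-1,[-0.0625,-0.496,-0.027],[-5.7,-24.7,25.6]],[-1,[-0.0625,-0.496,-0.027],[-5.7,-24.7,25.6]],[-1,[-0.0625,-0.496,-0.027],[-5.7,-24.7,25.6]],[-1,[-0.0625,-0.496,-0.027],[-5.7,-24.7,25.6]],[-1,[-0.0625,-0.496,-0.027],[-5.7,-24.7,25.6]],[-1,[-0.0625,-0.496,-0.027],[-5.7,-24.7,25.6]],[-1,[-0.0625,-0.496,-0.027],[-5.7,-24.7,25.6]]]'
python3 -c "
from h import *
togo([.40,.355,.25],down(-12))"
```

```text
clock: 12.6
tool_pos: [0.489, 0.241, 0.2497]
orientation: [-180.0, 0.1, -12.0]
force: [0.8, 0.1, -1.3]
opening: 0.027
gripper_force: 30.0
t 12.6 shift [-0.1108, -0.0929, -0.0001] turn [-0.05, 0.08, -0.05] j [46.8, 7.5, -13.7, -0.1, -68.8, 31.2]
```

```bash
python3 -m pendant '[[-1,[-0.03,-0.025,0],[0,0,0]],[-1,[-0.065,-0.055,0],[0,0,0]],[-1,[-0.095,-0.08,0],[0,0,0]],[-1,[-0.111,-0.093,0],[0,0,0]],[-1,[-0.111,-0.093,0],[0,0,0]]]'
python3 -c "
from h import *
p,im=snap('wrist','w10')
togo([.45,.354,.15],down(-12))"
```

```text
clock: 13.02
tool_pos: [0.3986, 0.3565, 0.2499]
orientation: [-179.9, 0.1, -11.8]
force: [0.1, 1.2, -1.2]
opening: 0.0272
gripper_force: 30.0
t 13.07 shift [0.0498, -0.0092, 0.0998] turn [-0.06, 0.09, 0.17] j [62.6, 6.4, -14.9, -0.1, -68.7, 15.6]
```

View pics/w10.png

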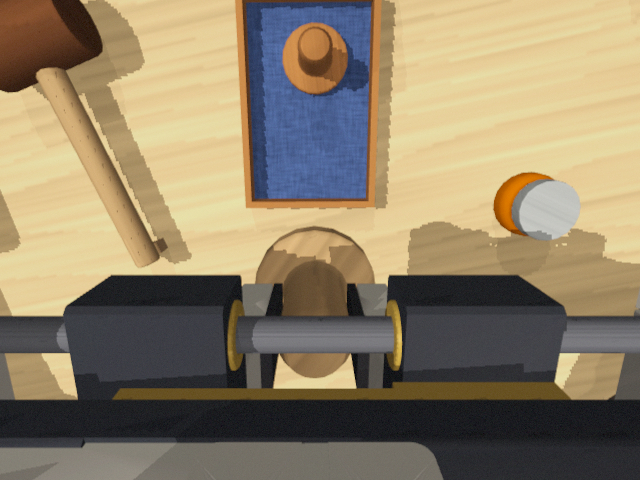

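The tray shows near rim corners at (246,208) and (375,208), the finished knob at about (316,58), and the near half free. The held knob is square in the fingers.

Run:
```python
from h import *
p=viewer.camera_params("wrist")
a=plane(p,246,208,.028);b=plane(p,375.5,208,.028);k=plane(p,316,58,.018);print(a,b,np.linalg.norm(a-b),"kd",k)
m=(a+b)/2;d=(a-b)[:2]/np.linalg.norm(a-b);ax=np.array([d[1],-d[0]])
print("yaw",np.degrees(np.arctan2(ax[1],ax[0])),"kd ahead",(k-m)[:2]@ax-.095)
t=m[:2]+ax*(.095-.045);print("place",t)
# held knob: base centre by u extents at base
o=sensors.get_obs();T=o["tool_pos"]
for q in((256,285),(375,285)):print(plane(p,*q,T[2]-.023).round(4))
togo([*t,.15],down(-12));togo([*t,.047],down(-12))
```

```text
[0.41405867 0.42063883 0.028     ] [0.38831327 0.29680574 0.028     ] 0.12648106484731342 kd [0.53377275 0.32599852 0.018     ]
yaw -11.744714717661463 kd ahead 0.04147195019588282
place [0.45013918 0.34854472]
[0.4033 0.3838 0.2268]
[0.3914 0.3263 0.2268]
t 13.07 shift [0.051, -0.0038, 0.0998] turn [-0.06, 0.09, 0.17] j [62.6, 6.4, -14.9, -0.1, -68.7, 15.6]
t 13.07 shift [0.0512, -0.0037, 0.2028] turn [-0.06, 0.09, 0.17] j [62.6, 6.4, -14.9, -0.1, -68.7, 15.6]
```

```bash
python3 -m pendant '[[-1,[0.03,-0.003,0.01],[0,0,0]],[-1,[0.051,-0.004,0.04],[0,0,0]],[-1,[0.051,-0.004,0.08],[0,0,0]],[-1,[0.051,-0.004,0.12],[0,0,0]],[-1,[0.051,-0.004,0.155],[0,0,0]],[-1,[0.051,-0.004,0.185],[0,0,0]],[-1,[0.051,-0.004,0.197],[0,0,0]],[-1,[0.051,-0.004,0.2],[0,0,0]],[-1,[0.051,-0.004,0.2],[0,0,0]]]'
python3 -m pendant '[[-1,[0,0,0.001],[0,0,0]],[-1,[0,0,0.002],[0,0,0]],[-1,[0,0,0.002],[0,0,0]]]'
```

```text
clock: 13.82
tool_pos: [0.4517, 0.3461, 0.0486]
orientation: [179.9, 0.1, -12.1]
force: [-0.4, -0.3, -0.4]
opening: 0.0275
gripper_force: 30.0
clock: 14.07
tool_pos: [0.452, 0.3478, 0.0483]
orientation: [-179.9, 0.1, -12.0]
force: [0.4, -0.3, -2.4]
opening: 0.0274
gripper_force: 30.0
```

```bash
python3 -m pendant '[[-1,[0,0,0.0015],[0,0,0]],[-1,[0,0,0.003],[0,0,0]],[-1,[0,0,0.003],[0,0,0]]]'
python3 -m pendant '[[-1,[0,0,0.0015],[0,0,0]],[-1,[0,0,0.003],[0,0,0]],[-1,[0,0,0.003],[0,0,0]]]'
```

```text
clock: 14.32
tool_pos: [0.4513, 0.3472, 0.044]
orientation: [-180.0, 0.1, -12.0]
force: [-0.3, 0.3, -0.3]
opening: 0.0274
gripper_force: 30.0
clock: 14.57
tool_pos: [0.4512, 0.347, 0.0405]
orientation: [180.0, 0.1, -12.0]
force: [-0.4, 1.2, -1.8]
opening: 0.0271
gripper_force: 30.0
```

```bash
python3 -m pendant '[[-1,[0,0,0.001],[0,0,0]],[-1,[0,0,0.002],[0,0,0]],[-1,[0,0,0.002],[0,0,0]]]'
python3 -m pendant '[[-1,[0,0,0.001],[0,0,0]],[-1,[0,0,0.002],[0,0,0]],[-1,[0,0,0.002],[0,0,0]]]'
```

```text
clock: 14.82
tool_pos: [0.4513, 0.3472, 0.0399]
orientation: [-180.0, 0.1, -12.0]
force: [-4.7, -1.5, 10.3]
opening: 0.0274
gripper_force: 30.0
clock: 15.07
tool_pos: [0.4514, 0.3472, 0.0398]
orientation: [-180.0, 0.1, -12.0]
force: [-9.3, -4.6, 28.7]
opening: 0.0271
gripper_force: 30.0
```

```bash
python3 -m pendant '[[-1,[0,0,-0.002],[0,0,0]],[-1,[0,0,-0.003],[0,0,0]],[-0.1,[0,0,-0.003],[0,0,0]],[-0.1,[0,0,-0.003],[0,0,0]],[-0.1,[0,0,-0.003],[0,0,0]],[-0.1,[0,0,-0.003],[0,0,0]]]'
python3 -m pendant '[[-0.1,[0,0,-0.02],[0,0,0]],[-0.1,[0,0,-0.05],[0,0,0]],[-0.1,[0,0,-0.09],[0,0,0]],[-0.1,[0,0,-0.13],[0,0,0]],[-0.1,[-0.02,0,-0.17],[0,0,0]],[-0.1,[-0.05,0,-0.2],[0,0,0]],[-0.1,[-0.06,0,-0.21],[0,0,0]],[-0.1,[-0.06,0,-0.21],[0,0,0]]]'
python3 - <<'E'
from h import *
a=snap("wrist")[1];p,b=snap("top");cv2.imwrite("pics/fin.png",np.hstack([cv2.resize(a[:300],(400,300)),cv2.resize(b[140:260,180:400],(400,300))]))
E
```

```text
clock: 15.57
tool_pos: [0.4514, 0.3471, 0.0396]
orientation: [180.0, 0.1, -12.0]
force: [-0.7, 0.6, 0.2]
opening: 0.039
gripper_force: 0.0
clock: 16.23
tool_pos: [0.3924, 0.3613, 0.2544]
orientation: [-179.6, -0.0, -11.9]
force: [1.4, 0.6, -1.5]
opening: 0.0395
gripper_force: 0.0
```

View pics/fin.png

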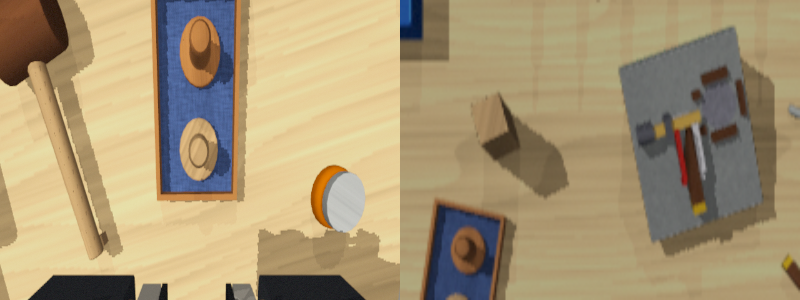

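The final check shows the knob upright in the tray at crop (199,150), with the dark knob standing behind it. The wedge is still in the slot with the keeper propped, and the seat is empty. Handing in.

```bash
python3 -c "
from plant import workorder
print(workorder.close_job())"
```

```text
the job is handed in; nothing more can be done
None
```

I handed the job in at about 16 s on the robot clock: in the last pictures the wedge is home with the keeper propped open, and the knob stands upright in the tray beside the finished one. The close-job call returned no verdict.

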